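# Stow the bottle opener in the swivel-lid patio caddy

## Task

Dust is blowing in over the patio: swing the caddy's lid open about its corner bolt, lay the bottle opener flat on the floor of the box, then push the lid round again until you feel it come up firmly against the rubber buffer of its stop, and leave it resting there. The pivot is stiff and the buffer tears easily, so push gently (it goes easiest near the free corner), and leave the other things on the table where they are.

Things in the scene. Friction and masses are not known exactly. Their poses are not given: they have to be found in the camera images.
- caddy: Open teak box screwed to the table, 160 (x) x 190 (y) x 60 mm high, walls and floor 8 mm thick. Origin: centre of its underside, on the table; z up; +x is its far side (away from the robot); the axes turn with the box. A 22 mm square post fills its inner +x +y corner and carries the lid's bolt.
- well (a point): Centre of the box's inner floor (z = 8 mm above the table), axes as the box; the clear inside is 144 (x) x 174 (y) x 52 mm deep, less the corner post.
- pin (a point): The fixed vertical bolt about which the lid turns, at x = +67, y = +82 mm of the box, at the height of the lid's top face (80 mm above the table); axes as the box. Its domed nut, 24 mm across with washer, rises 11 mm above that.
- stop (a point): Steel stop bracket, 34 mm wide, on the outside of the box's far wall, 84 mm high, stud reaching 130 mm from the box's middle. This point: x = +85, y = -60, z = +71 mm of the box, where the rubber buffer (18 mm across) on the screw stud ends on average. The stud is screwed in more or less: the buffer's face lies up to 7 mm nearer or farther in x; no reading tells. It gives 1 mm per 6 N and tears above 15 N.
- pivot (a joint): Angle of the lid about the bolt, rad: 0 when its edges are parallel to the box's; grows as it opens, clockwise seen from above (the free corner swings towards the robot and to its left), up to 1.75. Starts 0.1 to 0.3 open. It meets the buffer somewhere between -0.05 and +0.05. The pivot is stiff, stays where it is left, and takes about 0.9 N m to turn either way.
- cover: The lid: flat teak board 170 (x) x 200 (y) x 18 mm, no handle, 62 to 80 mm above the table, 2 mm over the rim. Origin: centre of its underside; axes parallel to the box's at pivot 0. Bolt at x = +67, y = +82 mm. Moved along its arc (fingertips bind if pushed straight), it takes 5 to 6 N on the front (-x) edge by the free corner, 6 to 7 N on the -y edge there, much more near the bolt. Never over 20 N.
- corner (a point): Free corner of the lid's top face diagonally opposite the bolt (x = -85, y = -100 mm of the lid), axes as the lid.
- opener: Bar-type stainless bottle opener lying flat: straight handle 90 x 18 x 10 mm from x = -67 to +23 mm, then a ring head 40 mm across centred at x = +42 mm; 129 mm long, 110 g. Origin: on its underside, 67 mm from the handle's end; x along the handle towards the head, z up.
- speaker: Bystander: black portable speaker with a knob on top, 85 x 190 x 110 mm, origin under its centre.
- trivet: Bystander: round cork trivet, 170 mm across, 10 mm thick, origin under its centre.
- sugarbowl: Bystander: white lidded ceramic sugar bowl, 92 mm across (127 mm over its two ears), 94 mm high, origin under its centre.
- cup: Bystander: yellow plastic cup, 80 mm across, 105 mm high, origin under its centre.
- spoon: Bystander: steel teaspoon 150 mm long, origin under its middle.
- coasters: Bystander: stack of square stone coasters, 95 x 95 x 26 mm, origin under its centre.
There are look-alikes about, which are no part of the job. What is shaped like the opener but brown, pink or turquoise is not meant.

How it is judged:
On the way, in this order (a step that is already met when the one before it is completed fails the run):
1. the opener lies on the floor of the box, let go (z of opener in the frame of well between -0.005 and 0.012 m and x of opener in the frame of well between -0.072 and 0.072 m and y of opener in the frame of well between -0.087 and 0.087 m and angle between opener's own z axis and vertical below 0.15 rad and contact force between the fingers and opener below 0.1 N), for 0.2 s.
2. the lid bears on the buffer of the stop with at least 3 N (contact force between cover and caddy above 3 N), for 0.1 s.
At the end, for the whole second after the job is handed in: The opener lies flat (within 0.15 rad, underside at most 12 mm above the floor) at rest in the box; the lid is shut (pivot between -0.085 and 0.065 rad), at rest and still bearing on the buffer (over 0.3 N; the stiff pivot keeps it there), having been pressed on it with at least 3 N (value of joint pivot between -0.085 and 0.065 rad and contact force between cover and caddy above 0.3 N and velocity of joint pivot between -0.02 and 0.02 rad/s and z of opener in the frame of well between -0.005 and 0.012 m and x of opener in the frame of well between -0.072 and 0.072 m and y of opener in the frame of well between -0.087 and 0.087 m and angle between opener's own z axis and vertical below 0.15 rad and linear speed of opener below 0.02 m/s); the robot touches nothing.
It fails at once if the lid is pushed with more than 20 N, or pressed on its buffer with more than 15 N (contact force between any of the fingers, the arm and cover above 20 N or contact force between cover and caddy above 15 N).
It fails at once if a bystander is shifted by more than 20 mm (distance of any of speaker, trivet, sugarbowl, cup, spoon, coasters from where it was at the start of the episode above 0.02 m).
It also fails if it takes over 72 s, if anything falls off the work surface, if the arm or the gripper's body presses on something with over 40 N, if the wrist force passes 120 N, or if a joint passes its speed limit or range.

## Robot

A 6-joint arm with a two-finger parallel gripper is mounted at the origin on the work surface. World frame = base frame: x ahead of the robot, y to its left, z up, the work surface at z = 0. Lengths are in m, angles in rad, forces in N, time in s.
With the tool pointing down it reaches from about 0.275 to 0.875 m from the base axis. Payload 12.5 kg.
Tool frame: the origin (TCP) lies at the very end of the fingers, on their centre line; the grasp point (between the pads) lies 19 mm behind it; z points along the fingers, y is the line along which they close (so a half turn about z gives the same grasp; the last joint's range is limited). The gripper opens to 85 mm and grips with 20 to 120 N. Pads are 22 mm wide; open, the fingers measure 114 mm over their backs; the gripper's body (76 mm by 85 mm) begins 54 mm behind the grasp point. The pads swing forward as they close: fully open they stand 13 mm farther back than shut.
Start: joints at [-1.281, 0.351, 1.652, -0, 1.139, -0.085], TCP at [0.201, -0.512, 0.205] pointing down, gripper open.
Joint ranges: [-2.75, 2.75], [-0.79, 2.1], [0.01, 2.65], [-1.57, 4.71], [0.07, 3.14], [-2.87, 2.87]. Speed limits (rad/s): [2.22, 2.22, 2.79, 3.14, 3.14, 3.14].

## Interface

Orientations are given as a rotation vector (axis times angle).
In Python, from cell import r, capture, regions_of, spot_point gives the robot as it stands.
- The arm moves only by the tool drive_tool, never from a script. Its argument "motion" is one flat list of numbers, 6 for each row, row after row: the shift along the tool's x, y, z in m, then the turn, a rotation vector about the tool's x, y, z in degrees. A call has 1 to 5 rows; each row is the pose to reach, as a shift and turn from the pose commanded when the call began, along the tool's axes at that moment; what a row does not reach only later rows make up. A row lasts 1/10 s, in which the tool goes at most 50 mm and 8.59 degrees, less where a joint would pass 70% of its speed; a pose out of reach is approached as far as the arm can. A call with a gripper value outside its range is refused whole. "grip" is the finger opening in m, from 0 to 0.0854, set as the call begins (left out, the last holds). The fingers move at their own pace and stop on an object; the grip force is fixed at half the most. Time passes only in rows, so rows that repeat a pose let the fingers close. It gives the time, the measured TCP pose, the force, the opening and the grip force at its end, in the units of the state.
- r.sense(): the state, without advancing time (a new reading comes with each control period).
- capture(name): name is "side" or "top"; returns a dict with "frame" (384x512x3 uint8, red, green, blue), "depth" (384x512 float32, m along the optical axis (not along the pixel's ray), 0 where there is no reading), "vertical_fov" (degrees; the focal length in pixels is half the picture's height over the tangent of half this angle, whatever the lens; pixels are square), "cx", "cy" (the principal point, pixels), "T" (4x4, takes a point from camera to world coordinates). Camera axes: x right, y up, looking along -z (the intrinsics and any distortion apply to the point x, -y, -z); pixel columns grow to the right and rows downward; lengths in m; the calibration is good to about 2 mm. A picture is of the moment at which its call begins.
- r.finish_job(): hands the job in; it is judged then, once.
Trained networks look in the newest picture that a camera, given by its name, has taken for a name from the list of things; names that differ only in an ending like _2 or _b are one class to them, and where a whole thing is asked for, a point or a joint stands for the part that bears it (a point fixed in the world has none). Each returns a list of dicts, best first, with "confidence" (0 to 1); they miss things now and then, are a little off and sometimes report something else, mostly with a low value. They report only what shows in the picture. A call takes as long as a camera call. They do not tell look-alikes from the thing itself.
- regions_of(name, camera): "mask" (384x512 bool, what is visible of it) and "xy" ([column, row] in pixels, amid what is visible of it).
- spot_point(name, camera): "xy" ([column, row] in pixels: a listed point, or the origin of a listed thing).
The state is a dict: "time": time; "joints": joint angles; "qvel": joint speeds; "joint_torque": joint torques, N m; "position": TCP position; "orientation": TCP orientation; "ft_force": force on the tool from outside, world axes, zero at the start; "torque": the same for the moment, N m; "width": opening from 0.0 (shut) to 1.0 (fully open); "grip_force": force on a finger pad.
Only numpy, scipy, OpenCV 4.12 (cv2) and the standard library are available. Lean on these libraries where they do the work, as an engineer would, in place of code of your own. Each camera call takes 0.05 s, during which the arm holds its last target. There are 200 camera calls.

## Working session

There is one attempt and no reset: what is moved stays moved. The work goes in short steps, Python scripts to look and compute and a tool call to move; the robot and the scene stay as the last step left them, time stands still between calls to the robot, and variables do not carry over. Pictures are saved under pics/ and viewed, at most 10 in all, crops included, and the job is handed in when it is done.

Besides the shell and the picture viewer there is one more tool, called after ">>>" as name(argument=value, ...) on one line, values as JSON. drive_tool: Moves the arm, as the interface text tells. Its arguments: {"type":"object","properties":{"motion":{"type":"array"},"grip":{"type":"number"}},"required":["motion"]}

```bash
ls; mkdir -p pics; cat > h.py <<'E'
import numpy as np, cv2
from scipy.spatial.transform import Rotation as R
from cell import r, capture, regions_of, spot_point
def cam(n):
    c=capture(n); c['T']=np.array(c['T']); return c
def pix2w(c,uv,d=None,z=None):
    H=c['frame'].shape[0]; f=H/2/np.tan(np.radians(c['vertical_fov'])/2)
    uv=np.atleast_2d(uv).astype(float)
    ray=np.c_[(uv[:,0]-c['cx'])/f,-(uv[:,1]-c['cy'])/f,-np.ones(len(uv))]
    T=c['T']
    if z is not None:
        w=ray@T[:3,:3].T; s=(z-T[2,3])/w[:,2]; return T[:3,3]+w*s[:,None]
    if d is None: d=c['depth'][uv[:,1].round().astype(int),uv[:,0].round().astype(int)]
    return (ray*np.asarray(d)[:,None])@T[:3,:3].T+T[:3,3]
def maskpts(c,m):
    v,u=np.nonzero(m&(c['depth']>0)); return pix2w(c,np.c_[u,v]),c['frame'][v,u]
E
cat > a.py <<'E'
from h import *
for n in ['top','side']:
    c=cam(n); cv2.imwrite(f'pics/{n}0.png',cv2.cvtColor(c['frame'],cv2.COLOR_RGB2BGR))
    print(n,{k:(v if k!='T' else v.round(3).tolist()) for k,v in c.items() if k not in('frame','depth')})
    for t in ['caddy','cover','opener','speaker','trivet','sugarbowl','cup','spoon','coasters']:
        for g in regions_of(t,n):
            if g['confidence']<.3: continue
            p,col=maskpts(c,g['mask'])
            if len(p)==0: continue
            print(n,t,round(g['confidence'],2),np.round(g['xy']),p.mean(0).round(3),p.min(0).round(3),p.max(0).round(3),np.median(col,0),len(p))
    for t in ['pin','corner','stop','well','opener']:
        for g in spot_point(t,n): 
            if g['confidence']>.3: print(n,t,round(g['confidence'],2),np.round(g['xy']),pix2w(c,g['xy']).round(3))
print(r.sense())
E
python3 a.py
```

```text
pics
top {'vertical_fov': 55.66521323892254, 'cx': 251.96972482402143, 'cy': 187.04870090343502, 'T': [[0.015, 0.995, -0.1, 0.434], [-1.0, 0.013, -0.011, -0.063], [-0.01, 0.1, 0.995, 1.105], [0.0, 0.0, 0.0, 1.0]]}
top caddy 0.68 [235. 172.] [ 0.579 -0.003  0.077] [ 0.487 -0.113  0.002] [0.709 0.103 0.091] [128.  87.  59.] 4453
top caddy 0.33 [361. 138.] [ 0.703 -0.383  0.009] [ 0.619 -0.47  -0.004] [ 0.788 -0.295  0.016] [154. 122.  87.] 2448
top cover 0.72 [231. 173.] [0.572 0.002 0.079] [ 0.487 -0.106 -0.003] [0.659 0.103 0.091] [129.  87.  60.] 4126
top opener 0.79 [407. 225.] [ 0.444 -0.517  0.008] [ 0.392 -0.554 -0.003] [ 0.508 -0.478  0.015] [ 56. 141. 138.] 314
top opener 0.71 [354. 264.] [ 0.32  -0.364  0.008] [ 0.256 -0.396 -0.001] [ 0.375 -0.337  0.014] [204. 123. 148.] 273
top opener 0.69 [347. 216.] [ 0.468 -0.346  0.008] [ 0.438 -0.409 -0.004] [ 0.5   -0.291  0.015] [149. 159. 160.] 287
top opener 0.49 [306. 179.] [ 0.573 -0.208  0.008] [ 0.528 -0.25   0.   ] [ 0.623 -0.171  0.014] [96. 62. 40.] 220
top speaker 0.61 [278. 113.] [ 0.751 -0.13   0.087] [ 0.706 -0.226 -0.00
[... 2739 characters left out ...]
time': 1.5, 'joints': array([-1.28061721e+00,  3.50686595e-01,  1.65179325e+00, -6.43335635e-06,
        1.13909276e+00, -8.45628345e-02]), 'qvel': array([ 3.66039946e-04,  7.84759234e-05,  1.38169148e-05,  1.33641470e-04,
        4.66206964e-04, -4.91449102e-04]), 'joint_torque': array([-2.07752701e-04, -5.06035566e+01, -2.91641593e+01, -2.64442872e-05,
        7.23161465e-04,  9.33798532e-07]), 'position': array([ 0.20135669, -0.51180704,  0.20469947]), 'orientation': array([ 3.08658550e+00,  5.85205305e-01, -5.89716771e-06]), 'ft_force': array([-0.65349758, -0.10472043,  0.07486444]), 'torque': array([-0.01172985,  0.04210564, -0.01142782]), 'grip_force': 0.0, 'width': 0.9995164481035169}
```

```bash
cat > b.py <<'E'
from h import *
c=cam('top'); s=cam('side')
def best(t,n):return regions_of(t,n)
allp=[]
for cc,n in ((c,'top'),(s,'side')):
    V,U=np.nonzero(cc['depth']>0); p=pix2w(cc,np.c_[U,V])
    b=(p[:,0]>.44)&(p[:,0]<.73)&(p[:,1]>-.16)&(p[:,1]<.16)
    q=p[b&(p[:,2]>.074)&(p[:,2]<.086)&(p[:,0]<.68)]
    pts=(q[:,:2]*1e4).astype(np.float32); print(n,'lid',len(q),[np.round(np.array(x)/(1e4 if i<2 else 1),4) for i,x in enumerate(cv2.minAreaRect(pts))])
    print(cv2.boxPoints(cv2.minAreaRect(pts)).round()/1e4)
    q=p[b&(p[:,2]>.05)&(p[:,2]<.068)]; print('rim',len(q)); np.save(f'{n}rim.npy',q)
    for g in regions_of('opener',n):
        pp,col=maskpts(cc,g['mask'])
        if np.linalg.norm(pp.mean(0)[:2]-[.468,-.346])<.03:
            pp=pp[pp[:,2]>.006]; m=pp[:,:2].mean(0); u,S,vt=np.linalg.svd(pp[:,:2]-m,full_matrices=False); a=vt[0]
            t=(pp[:,:2]-m)@a; w=(pp[:,:2]-m)@vt[1]
            print('opener',m.round(4),a.round(3),np.percentile(t,[0,1,99,100]).round(4), [ (round(x,3),round(np.ptp(w[abs(t-x)<.006]),3)) for x in np.arange(-.06,.061,.015) if (abs(t-x)<.006).any()])
im=cv2.cvtColor(c['frame'],cv2.COLOR_RGB2BGR)[90:300,130:440]
a=cv2.resize(im,None,fx=2.5,fy=2.5,interpolation=cv2.INTER_CUBIC); cv2.imwrite('pics/t1.png',a)
im=cv2.cvtColor(s['frame'],cv2.COLOR_RGB2BGR)[120:280,120:380]
cv2.imwrite('pics/s1.png',cv2.resize(im,None,fx=3,fy=3,interpolation=cv2.INTER_CUBIC))
E
python3 b.py
```

```text
top lid 4099 [array([0.5832, 0.0019]), array([0.1893, 0.1991]), np.float64(2.0073)]
[[ 0.4852  0.0981]
 [ 0.4921 -0.1009]
 [ 0.6813 -0.0943]
 [ 0.6743  0.1047]]
rim 272
opener [ 0.4669 -0.3485] [0.372 0.928] [-0.0657 -0.0641  0.0589  0.0611] [(np.float64(-0.06), np.float64(0.016)), (np.float64(-0.045), np.float64(0.018)), (np.float64(-0.03), np.float64(0.017)), (np.float64(-0.015), np.float64(0.017)), (np.float64(0.0), np.float64(0.016)), (np.float64(0.015), np.float64(0.018)), (np.float64(0.03), np.float64(0.033)), (np.float64(0.045), np.float64(0.036)), (np.float64(0.06), np.float64(0.026))]
side lid 2583 [array([0.575 , 0.0042]), array([0.1708, 0.2062]), np.float64(2.1341)]
[[ 0.4858  0.1041]
 [ 0.4935 -0.102 ]
 [ 0.6642 -0.0957]
 [ 0.6565  0.1104]]
rim 241
opener [ 0.47   -0.3418] [0.367 0.93 ] [-0.0728 -0.0687  0.0552  0.0575] [(np.float64(-0.06), np.float64(0.017)), (np.float64(-0.045), np.float64(0.02)), (np.float64(-0.03), np.float64(0.018)), (np.float64(-0.015), np.float64(0.017)), (np.float64(0.0), np.float64(0.018)), (np.float64(0.015), np.float64(0.016)), (np.float64(0.03), np.float64(0.038)), (np.float64(0.045), np.float64(0.033)), (np.float64(0.06), np.float64(0.015))]
```

View pics/t1.png

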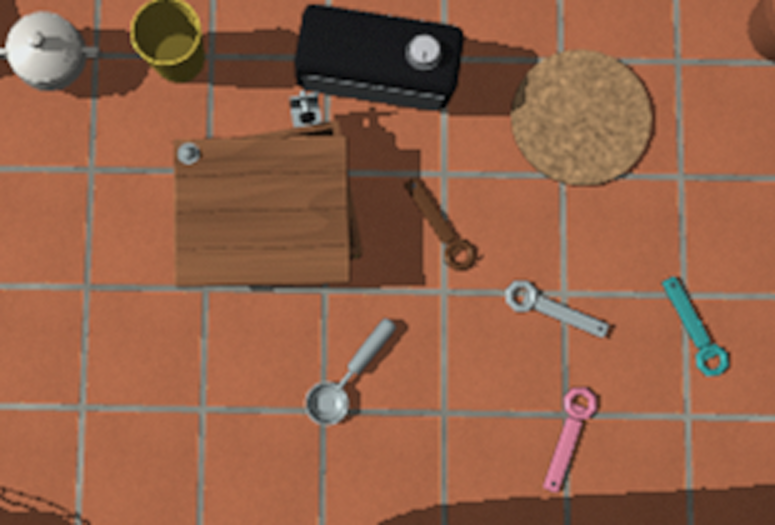

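View pics/s1.png

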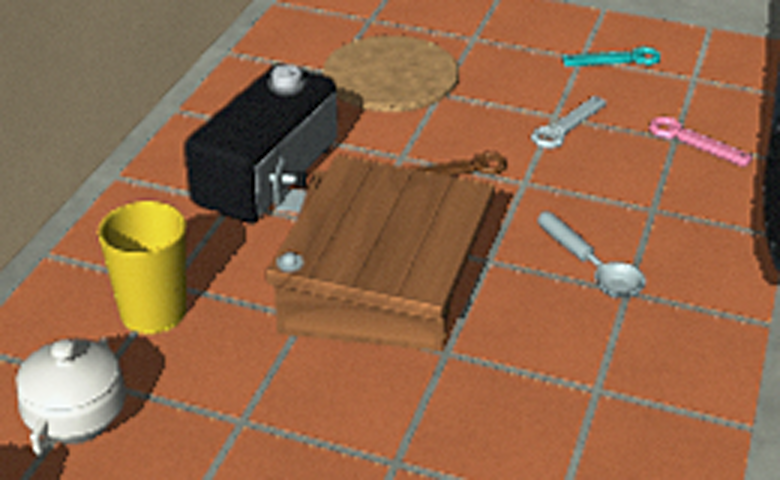

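```bash
cat >> h.py <<'E'
def rows(targets):
    """targets: list of (pos, tool yaw rad); prints rows in the current tool frame"""
    s=r.sense(); p0=np.array(s['position']); R0=R.from_rotvec(s['orientation'])
    for p,y in targets:
        Rt=R.from_euler('z',y)*R.from_euler('x',np.pi)
        d=R0.inv().apply(np.array(p)-p0); w=np.degrees((R0.inv()*Rt).as_rotvec())
        print(np.r_[d.round(4),w.round(2)].tolist())
def arc(bolt,dths,z=None):
    """rigid turn about bolt (world z) by each angle from present pose"""
    s=r.sense(); p0=np.array(s['position']); R0=R.from_rotvec(s['orientation'])
    for a in dths:
        Q=R.from_euler('z',a); v=p0-np.r_[bolt,p0[2]]; p=np.r_[bolt,p0[2]]+Q.apply(v)
        if z is not None: p[2]=z
        print(np.r_[R0.inv().apply(p-p0).round(4),np.degrees((R0.inv()*Q*R0).as_rotvec()).round(2)].tolist())
E
python3 - <<'E'
from h import *
from scipy.optimize import minimize_scalar
c=cam('top')
p=np.load('toprim.npy'); q=np.load('siderim.npy')
bolt=np.array([.639,.086])
for nm,a in (('top',p),('side',q)):
    for psi in np.arange(.12,.36,.03):
        R2=np.array([[np.cos(psi),-np.sin(psi)],[np.sin(psi),np.cos(psi)]])
        b=(a[:,:2]-bolt)@R2+[.067,.082]
        far=b[(b[:,0]>.055)&(b[:,0]<.09)&(b[:,1]>-.085)&(b[:,1]<.08)]
        # upper envelope of far edge vs y
        e=[round(np.percentile(far[(far[:,1]>y)&(far[:,1]<y+.03),0],90)*1e3) if ((far[:,1]>y)&(far[:,1]<y+.03)).sum()>2 else None for y in np.arange(-.09,.08,.03)]
        rt=b[(b[:,1]<-.075)&(b[:,1]>-.115)&(b[:,0]<.07)]
        g=[round(np.percentile(rt[(rt[:,0]>x)&(rt[:,0]<x+.03),1],10)*1e3) if ((rt[:,0]>x)&(rt[:,0]<x+.03)).sum()>2 else None for x in np.arange(-.09,.07,.03)]
        print(nm,round(psi,2),'far',e,'right',g)
rows([([.50,-.145,.16],.035),([.50,-.145,.066],.035)])
E
```

```text
top 0.12 far [89, 87, 86, 84, None, None] right [-102, -102, -100, -98, None, None]
top 0.15 far [85, 83, 83, 82, None, None] right [-98, -98, -98, -97, None, -93]
top 0.18 far [80, 79, 80, 80, None, None] right [-95, -95, -95, None, None, -94]
top 0.21 far [76, 75, 76, 78, None, None] right [-91, -92, -93, None, -93, -93]
top 0.24 far [71, 72, 73, 76, None, None] right [-87, -88, -90, None, -94, -92]
top 0.27 far [66, 68, 71, 74, None, None] right [-83, -86, -88, None, -93, -92]
top 0.3 far [89, 65, 68, 72, None, None] right [-80, -83, -86, None, -93, None]
top 0.33 far [85, 87, 66, 70, None, None] right [-77, -81, -83, None, -92, None]
side 0.12 far [89, 89, 88, None, None, None] right [None, None, None, None, None, None]
side 0.15 far [87, 86, 84, None, None, None] right [None, None, None, None, None, None]
side 0.18 far [82, 82, 81, None, None, None] right [None, None, None, None, None, None]
side 0.21 far [77, 84, 78, None, None, None] right [None, None, None, None, None, -88]
side 0.24 far [73, 79, 75, None, None, None] right [None, None, None, None, None, -89]
side 0.27 far [68, 75, 72, None, None, None] right [None, None, None, None, -88, -95]
side 0.3 far [63, 71, 69, None, None, None] right [None, None, None, None, -89, -92]
side 0.33 far [88, 89, 66, None, None, None] right [None, None, None, None, -91, None]
[0.4122, -0.232, 0.0447, -0.0, -0.0, 19.47]
[0.4122, -0.232, 0.1387, -0.0, -0.0, 19.47]
```

>>> drive_tool(motion=[0.041, -0.023, 0.004, 0, 0, 4, 0.082, -0.046, 0.009, 0, 0, 8, 0.123, -0.07, 0.013, 0, 0, 12, 0.165, -0.093, 0.018, 0, 0, 16, 0.206, -0.116, 0.022, 0, 0, 19.5], grip=0)

```text
time: 2.25
position: [0.3515, -0.3269, 0.1827]
orientation: [3.141, 0.049, 0.0]
ft_force: [-0.6, -0.6, -0.0]
width: 0.141
grip_force: 0.0
```

>>> drive_tool(motion=[0.031, -0.036, 0.004, 0, 0, 0, 0.062, -0.071, 0.009, 0, 0, 0, 0.093, -0.107, 0.013, 0, 0, 0, 0.124, -0.142, 0.018, 0, 0, 0, 0.155, -0.178, 0.022, 0, 0, 0])

```text
time: 2.75
position: [0.5004, -0.1435, 0.1606]
orientation: [3.141, 0.054, 0.0]
ft_force: [0.3, -0.9, -0.4]
width: 0.003
grip_force: 0.0
```

>>> drive_tool(motion=[0, 0, 0, 0, 0, 0, 0, 0, 0.03, 0, 0, 0, 0, 0, 0.06, 0, 0, 0, 0, 0, 0.08, 0, 0, 0, 0, 0, 0.094, 0, 0, 0])

```text
time: 3.25
position: [0.4985, -0.1454, 0.0653]
orientation: [-3.141, -0.054, 0.002]
ft_force: [0.1, -0.3, 0.4]
width: -0.002
grip_force: 0.0
```

>>> drive_tool(motion=[0.006, -0.01, 0, 0, 0, 0, 0.006, -0.018, 0, 0, 0, 0, 0.006, -0.023, 0, 0, 0, 0, 0.006, -0.026, 0, 0, 0, 0, 0.006, -0.029, 0, 0, 0, 0])

```text
time: 3.75
position: [0.5046, -0.1157, 0.0673]
orientation: [3.141, 0.055, 0.002]
ft_force: [0.0, 0.8, 0.1]
width: 0.002
grip_force: 0.0
```

```bash
python3 - <<'E'
from h import *
b=[.639,.086]
print(r.sense()['position'],r.sense()['ft_force'])
arc(b,-np.array([.01,.02,.035,.06,.09])); print(); arc(b,-np.array([.08,.16,.24,.32,.4]))
E
```

```text
[ 0.50463935 -0.11571436  0.06730589] [0.00896763 0.75815933 0.05131115]
[-0.002, -0.0014, -0.0, -0.0, -0.0, 0.57]
[-0.0039, -0.0029, -0.0, -0.0, -0.0, 1.15]
[-0.0068, -0.0051, -0.0, -0.0, -0.0, 2.01]
[-0.0116, -0.0088, -0.0, -0.0, -0.0, 3.44]
[-0.0171, -0.0135, -0.0, -0.01, -0.0, 5.16]

[-0.0153, -0.0119, -0.0, -0.0, -0.0, 4.58]
[-0.0296, -0.025, -0.0, -0.01, -0.0, 9.17]
[-0.0428, -0.0392, -0.0001, -0.01, -0.01, 13.75]
[-0.0548, -0.0544, -0.0001, -0.02, -0.01, 18.33]
[-0.0655, -0.0706, -0.0001, -0.02, -0.01, 22.92]
```

>>> drive_tool(motion=[-0.002, -0.0015, 0, 0, 0, 0.6, -0.004, -0.003, 0, 0, 0, 1.15, -0.007, -0.005, 0, 0, 0, 2, -0.0115, -0.009, 0, 0, 0, 3.4, -0.017, -0.0135, 0, 0, 0, 5.2])

```text
time: 4.25
position: [0.4864, -0.1029, 0.0666]
orientation: [-3.14, 0.092, 0.0]
ft_force: [0.5, 0.3, -0.2]
width: 0.001
grip_force: 0.0
```

>>> drive_tool(motion=[0.008, 0.008, 0, 0, 0, -2, 0.024, 0.0107, 0, 0, 0, -5.2, 0.024, 0.0107, 0, 0, 0, -5.2, 0.024, 0.007, 0, 0, 0, -5.2, 0.024, 0.004, 0, 0, 0, -5.2])

```text
time: 4.75
position: [0.5098, -0.1078, 0.0665]
orientation: [-3.141, -0.052, 0.001]
ft_force: [-0.4, -0.1, -0.1]
width: 0.001
grip_force: 0.0
```

>>> drive_tool(motion=[0, -0.001, 0, 0, 0, 0, 0, -0.002, 0, 0, 0, 0, 0, -0.003, 0, 0, 0, 0, 0, -0.004, 0, 0, 0, 0, 0, -0.004, 0, 0, 0, 0])

```text
time: 5.25
position: [0.5105, -0.1043, 0.0667]
orientation: [-3.141, -0.054, 0.0]
ft_force: [-0.5, -0.3, -0.0]
width: -0.0
grip_force: 0.0
```

```bash
cat > lid.py <<'E'
from h import *
import sys
def lid(n='top',zlo=.074,zhi=.086):
    c=cam(n); V,U=np.nonzero(c['depth']>0); p=pix2w(c,np.c_[U,V])
    # teak-coloured flat lid mask from the network, z-limited
    g=[x for x in regions_of('cover',n)]
    g=max(g,key=lambda x:x['confidence']); q,_=maskpts(c,g['mask']); q=q[(q[:,2]>zlo)&(q[:,2]<zhi)]
    rc=cv2.minAreaRect((q[:,:2]*1e4).astype(np.float32)); print(n,g['confidence'],len(q)); print(cv2.boxPoints(rc).round()/1e4); return c,q
if __name__=='__main__':
    c,q=lid()
    np.set_printoptions(suppress=True)
    for x in np.arange(.5,.66,.02):
        s=q[abs(q[:,0]-x)<.004]; print(round(x,2),np.sort(s[:,1])[:3].round(4))
E
python3 lid.py; python3 -c "
from h import *
c=cam('side');im=cv2.cvtColor(c['frame'],cv2.COLOR_RGB2BGR)[120:280,180:380]
cv2.imwrite('pics/s2.png',cv2.resize(im,None,fx=3.5,fy=3.5,interpolation=cv2.INTER_CUBIC))"
```

```text
top 0.66 2983
[[ 0.4856  0.0983]
 [ 0.4911 -0.0998]
 [ 0.6614 -0.095 ]
 [ 0.6559  0.1031]]
0.5 [-0.0094 -0.0094 -0.0093]
0.52 [-0.0176 -0.0176 -0.0149]
0.54 [-0.023  -0.0229 -0.0228]
0.56 [-0.0283 -0.0283 -0.0282]
0.58 [-0.0336 -0.0336 -0.0335]
0.6 [-0.0418 -0.0418 -0.0391]
0.62 [-0.096  -0.0959 -0.093 ]
0.64 [-0.0929 -0.0929 -0.09  ]
0.66 [-0.0898 -0.087  -0.0868]
```

View pics/s2.png

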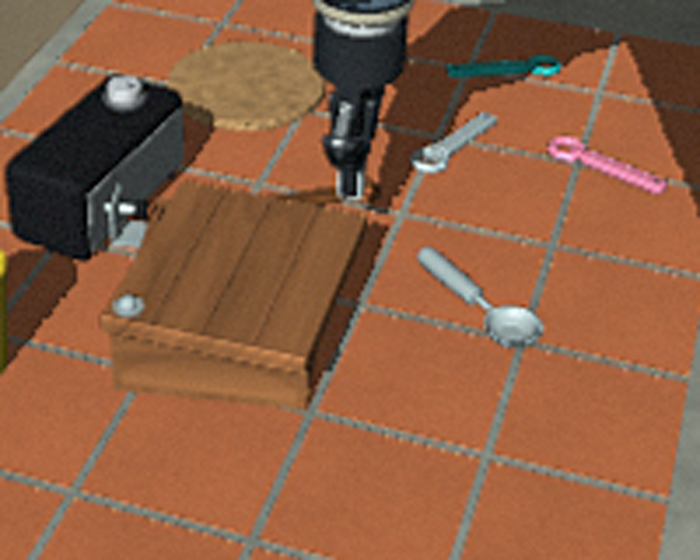

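>>> drive_tool(motion=[0, -0.0015, 0, 0, 0, 0, 0, -0.003, 0, 0, 0, 0, 0, -0.0045, 0, 0, 0, 0, 0, -0.005, 0, 0, 0, 0, 0, -0.005, 0, 0, 0, 0])

```text
time: 5.9
position: [0.5103, -0.0994, 0.0667]
orientation: [-3.141, -0.054, 0.0]
ft_force: [0.4, -0.3, 0.5]
width: -0.002
grip_force: 0.0
```

>>> drive_tool(motion=[0, -0.0015, 0, 0, 0, 0, 0, -0.003, 0, 0, 0, 0, 0, -0.0045, 0, 0, 0, 0, 0, -0.005, 0, 0, 0, 0, 0, -0.005, 0, 0, 0, 0])

```text
time: 6.4
position: [0.5102, -0.0944, 0.0667]
orientation: [3.141, 0.054, 0.0]
ft_force: [-0.1, -1.0, -0.1]
width: -0.003
grip_force: 0.0
```

>>> drive_tool(motion=[0, -0.001, 0, 0, 0, 0, 0, -0.002, 0, 0, 0, 0, 0, -0.003, 0, 0, 0, 0, 0, -0.004, 0, 0, 0, 0, 0, -0.004, 0, 0, 0, 0])

```text
time: 6.9
position: [0.51, -0.0903, 0.0667]
orientation: [-3.141, -0.054, 0.0]
ft_force: [0.2, -0.4, 0.2]
width: 0.0
grip_force: 0.0
```

```bash
python3 lid.py | head -5; python3 -c "
from h import *
print(r.sense()['ft_force'],r.sense()['torque'])
c=cam('top');im=cv2.cvtColor(c['frame'],cv2.COLOR_RGB2BGR)[120:240,180:330]
a=cv2.resize(im,None,fx=3.5,fy=3.5)
c=cam('side');im=cv2.cvtColor(c['frame'],cv2.COLOR_RGB2BGR)[140:230,200:320]
b=cv2.resize(im,(525,394))
cv2.imwrite('pics/s3.png',cv2.resize(np.vstack([a,b]),None,fx=.73,fy=.73))"
```

```text
top 0.76 2712
[[ 0.4857  0.0984]
 [ 0.4913 -0.0999]
 [ 0.6616 -0.0951]
 [ 0.656   0.1032]]
[0.37452811 0.0518474  0.17737056] [-0.01348461 -0.00633737 -0.02609888]
```

View pics/s3.png

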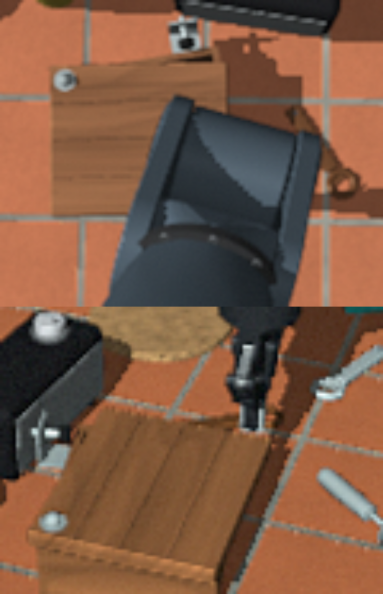

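```bash
python3 - <<'E'
from h import *
c=cam('side'); V,U=np.nonzero(c['depth']>0); p=pix2w(c,np.c_[U,V]); col=c['frame'][V,U].astype(int)
m=(p[:,0]>.45)&(p[:,0]<.56)&(p[:,1]>-.17)&(p[:,1]<-.05)&(p[:,2]>.062)&(p[:,2]<.13)&(col[:,2]>col[:,0]-12)
for z in np.arange(.06,.13,.008):
    s=p[m&(abs(p[:,2]-z)<.004)]
    if len(s): print(round(z,3),len(s),s.min(0).round(4),s.max(0).round(4))
H=384; f=H/2/np.tan(np.radians(c['vertical_fov'])/2)
for P in ([.51,-.0903,.0667],[.4913,-.0999,.08],[.4857,.0984,.08],[.639,.086,.091]):
    q=np.linalg.inv(c['T'])@np.r_[P,1]; print(P,(c['cx']+f*q[0]/-q[2]).round(1),(c['cy']-f*q[1]/-q[2]).round(1))
im=cv2.cvtColor(c['frame'],cv2.COLOR_RGB2BGR)[150:210,240:320]
cv2.imwrite('pics/s4.png',cv2.resize(im,None,fx=8,fy=8,interpolation=cv2.INTER_NEAREST))
E
```

```text
0.1 9 [ 0.4999 -0.0886  0.0967] [ 0.5197 -0.0773  0.1034]
0.108 19 [ 0.5    -0.0899  0.104 ] [ 0.5212 -0.0746  0.1118]
0.116 16 [ 0.5    -0.0893  0.1122] [ 0.5212 -0.0753  0.1197]
0.124 16 [ 0.5001 -0.0855  0.1206] [ 0.5169 -0.0729  0.1279]
[0.51, -0.0903, 0.0667] 278.3 184.8
[0.4913, -0.0999, 0.08] 285.3 180.8
[0.4857, 0.0984, 0.08] 267.3 222.3
[0.639, 0.086, 0.091] 216.1 204.0
```

View pics/s4.png

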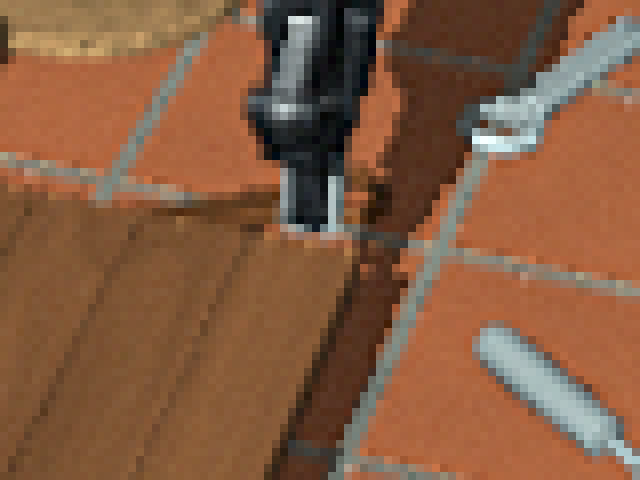

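>>> drive_tool(motion=[0, 0.02, 0, 0, 0, 0, 0, 0.05, 0, 0, 0, 0, 0, 0.05, 0, 0, 0, 0, 0, 0.05, 0.015, 0, 0, 0, 0, 0.05, 0.025, 0, 0, 0])

```text
time: 7.65
position: [0.5115, -0.1401, 0.041]
orientation: [-3.141, -0.054, 0.001]
ft_force: [-0.2, -0.0, -0.1]
width: -0.0
grip_force: 0.0
```

```bash
cat > tip.py <<'E'
from h import *
s=r.sense(); P=np.array(s['position']); print(P,s['ft_force'])
for n in ('side','top'):
    c=cam(n); V,U=np.nonzero(c['depth']>0); p=pix2w(c,np.c_[U,V]); col=c['frame'][V,U].astype(int)
    m=(abs(p[:,:2]-P[:2])<.03).all(1)&(p[:,2]>.025)&(p[:,2]<.12)&(col[:,2]>col[:,0]-12)
    for z in np.arange(.03,.12,.008):
        q=p[m&(abs(p[:,2]-z)<.004)]
        if len(q): print(n,round(z,3),len(q),q.min(0).round(4),q.max(0).round(4))
E
python3 tip.py
```

```text
[ 0.51147975 -0.14009347  0.04101477] [-0.23117938 -0.00275337 -0.10177804]
side 0.07 3 [ 0.5046 -0.1336  0.0711] [ 0.5137 -0.1317  0.0721]
side 0.078 11 [ 0.5019 -0.1451  0.0748] [ 0.5185 -0.1244  0.0813]
side 0.086 20 [ 0.5017 -0.1441  0.0823] [ 0.5229 -0.1221  0.0887]
side 0.094 16 [ 0.5018 -0.1424  0.0916] [ 0.5215 -0.122   0.0979]
side 0.102 9 [ 0.5018 -0.1424  0.098 ] [ 0.5169 -0.124   0.1034]
side 0.11 3 [ 0.5001 -0.1525  0.1093] [ 0.5025 -0.1319  0.1118]
side 0.118 1 [ 0.4994 -0.1279  0.1182] [ 0.4994 -0.1279  0.1182]
```

>>> drive_tool(motion=[0, -0.008, 0.001, 0, 0, 0, 0, -0.015, 0.001, 0, 0, 0, 0, -0.019, 0.001, 0, 0, 0, 0, -0.021, 0.001, 0, 0, 0, 0, -0.023, 0.001, 0, 0, 0])

```text
time: 8.25
position: [0.5111, -0.1171, 0.0409]
orientation: [3.141, 0.055, 0.001]
ft_force: [-0.2, -0.3, 0.2]
width: 0.003
grip_force: 0.0
```

>>> drive_tool(motion=[0, -0.001, 0, 0, 0, 0, 0, -0.002, 0, 0, 0, 0, 0, -0.003, 0, 0, 0, 0, 0, -0.004, 0, 0, 0, 0, 0, -0.005, 0, 0, 0, 0])

```text
time: 8.75
position: [0.5109, -0.1132, 0.0407]
orientation: [3.14, 0.055, 0.0]
ft_force: [-1.8, -11.1, -1.1]
width: -0.003
grip_force: 5.3
```

```bash
python3 - <<'E'
from h import *
b=[.639,.086]
arc(b,-np.array([.005,.01,.02,.03,.04])); print(); arc(b,-np.array([.04,.09,.14,.19,.24]))
E
```

```text
[-0.001, -0.0007, -0.0, -0.0, -0.0, 0.29]
[-0.0019, -0.0014, -0.0, -0.0, -0.0, 0.57]
[-0.0039, -0.0027, -0.0, -0.0, -0.0, 1.15]
[-0.0058, -0.0041, -0.0, -0.0, -0.0, 1.72]
[-0.0077, -0.0056, -0.0, -0.0, -0.0, 2.29]

[-0.0077, -0.0056, -0.0, -0.0, -0.0, 2.29]
[-0.0169, -0.0129, -0.0, -0.0, -0.01, 5.16]
[-0.0258, -0.0207, -0.0, -0.0, -0.01, 8.02]
[-0.0343, -0.029, -0.0, -0.0, -0.01, 10.89]
[-0.0424, -0.0377, -0.0001, -0.0, -0.02, 13.75]
```

>>> drive_tool(motion=[-0.001, -0.0004, 0, 0, 0, 0.3, -0.002, -0.001, 0, 0, 0, 0.6, -0.004, -0.0025, 0, 0, 0, 1.15, -0.006, -0.004, 0, 0, 0, 1.7, -0.0077, -0.0055, 0, 0, 0, 2.3])

```text
time: 9.25
position: [0.503, -0.1081, 0.0407]
orientation: [3.14, -0.009, 0.001]
ft_force: [-1.3, -8.9, -0.6]
width: -0.002
grip_force: 4.2
```

>>> drive_tool(motion=[-0.0077, -0.0055, 0, 0, 0, 2.3, -0.0169, -0.0127, 0, 0, 0, 5.16, -0.0258, -0.0204, 0, 0, 0, 8.0, -0.0343, -0.0287, 0, 0, 0, 10.9, -0.0424, -0.0374, 0, 0, 0, 13.75])

```text
time: 9.75
position: [0.4601, -0.07, 0.0407]
orientation: [3.117, -0.388, -0.0]
ft_force: [-2.9, -6.0, -0.1]
width: -0.003
grip_force: 3.3
```

>>> drive_tool(motion=[-0.0087, -0.0063, 0, 0, 0, 2.6, -0.0176, -0.0134, 0, 0, 0, 5.4, -0.0265, -0.021, 0, 0, 0, 8.2, -0.0348, -0.0292, 0, 0, 0, 11.1, -0.0424, -0.0375, 0, 0, 0, 13.75])

```text
time: 10.25
position: [0.4279, -0.023, 0.0406]
orientation: [3.048, -0.758, -0.001]
ft_force: [-3.0, -6.1, 0.1]
width: 0.002
grip_force: 3.0
```

```bash
python3 - <<'E'
from h import *
b=[.639,.086]
s=r.sense();print(s['position'],np.hypot(*(np.array(s['position'])[:2]-b)),s['ft_force'],s['joints'])
arc(b,-np.array([.05,.11,.17,.23,.28]))
E
```

```text
[ 0.42791014 -0.02296597  0.04063303] 0.23755528306613308 [-3.04314202 -6.10420429  0.13225978] [-1.61849912e-01  4.10043839e-01  2.08290517e+00 -1.19425321e-03
  6.49628601e-01  1.89749654e+00]
[-0.0096, -0.007, -0.0, 0.0, -0.0, 2.86]
[-0.0206, -0.016, -0.0, 0.0, -0.01, 6.3]
[-0.0311, -0.0257, -0.0, 0.01, -0.01, 9.74]
[-0.0409, -0.036, -0.0, 0.01, -0.01, 13.18]
[-0.0487, -0.045, -0.0, 0.01, -0.02, 16.04]
```

>>> drive_tool(motion=[-0.0096, -0.007, 0, 0, 0, 2.8, -0.0206, -0.016, 0, 0, 0, 6, -0.0311, -0.0257, 0, 0, 0, 9, -0.0409, -0.036, 0, 0, 0, 12, -0.0487, -0.045, 0, 0, 0, 14.5])

```text
time: 10.75
position: [0.4059, 0.0399, 0.0406]
orientation: [2.928, -1.137, -0.001]
ft_force: [-1.9, -4.3, 0.8]
width: 0.003
grip_force: 2.1
```

```bash
cat > d.py <<'E'
from h import *
b=[.639,.086]
s=r.sense();print(s['position'],np.hypot(*(np.array(s['position'])[:2]-b)),s['ft_force'],s['joints'])
arc(b,-np.array([.06,.12,.18,.24,.3]))
E
python3 d.py
```

```text
[0.40586811 0.03989762 0.04063022] 0.23764659868638507 [-1.92875639 -4.345334    0.83022296] [-1.59453935e-02  3.82694795e-01  2.13285216e+00 -7.94999378e-04
  6.27189785e-01  2.29616787e+00]
[-0.0112, -0.0088, -0.0, 0.0, -0.0, 3.44]
[-0.0219, -0.0182, -0.0, 0.0, -0.01, 6.88]
[-0.032, -0.0283, -0.0, 0.01, -0.01, 10.31]
[-0.0414, -0.039, -0.0, 0.01, -0.02, 13.75]
[-0.0502, -0.0502, -0.0, 0.01, -0.02, 17.19]
```

>>> drive_tool(motion=[-0.0112, -0.0088, 0, 0, 0, 2, -0.0219, -0.0182, 0, 0, 0, 4, -0.032, -0.0283, 0, 0, 0, 5, -0.0414, -0.039, 0, 0, 0, 6.5, -0.0502, -0.0502, 0, 0, 0, 8])

```text
time: 11.25
position: [0.4026, 0.1108, 0.0406]
orientation: [2.842, -1.337, -0.002]
ft_force: [-2.3, -4.4, -0.6]
width: 0.002
grip_force: 1.8
```

```bash
python3 d.py; python3 - <<'E'
from h import *
c=cam('top'); V,U=np.nonzero(c['depth']>0); p=pix2w(c,np.c_[U,V])
q=p[(p[:,2]>.07)&(p[:,2]<.086)&(p[:,0]>.38)&(p[:,0]<.68)&(p[:,1]>-.13)&(p[:,1]<.35)]
m=(p[:,0]>0)
im=cv2.cvtColor(c['frame'],cv2.COLOR_RGB2BGR)[80:300,80:400]
cv2.imwrite('pics/t5.png',cv2.resize(im,None,fx=2.4,fy=2.4,interpolation=cv2.INTER_CUBIC))
E
```

```text
[0.40262209 0.11077704 0.0405602 ] 0.23767292514862523 [-2.3377235  -4.37078739 -0.59913267] [ 1.57166388e-01  3.95907517e-01  2.10911537e+00 -6.14964774e-04
  6.38093736e-01  2.60788680e+00]
[-0.0097, -0.0105, -0.0, 0.0, -0.01, 3.44]
[-0.0187, -0.0215, -0.0, 0.0, -0.01, 6.88]
[-0.027, -0.0331, -0.0, 0.0, -0.02, 10.31]
[-0.0347, -0.0451, -0.0001, 0.01, -0.02, 13.75]
[-0.0416, -0.0576, -0.0001, 0.01, -0.03, 17.19]
```

View pics/t5.png

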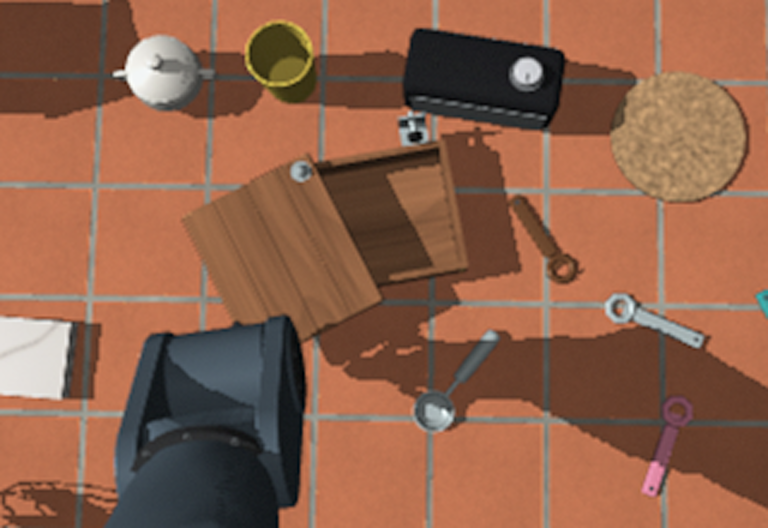

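>>> drive_tool(motion=[-0.0082, -0.0087, 0, 0, 0, 0, -0.0159, -0.0178, 0, 0, 0, 0, -0.0231, -0.0273, 0, 0, 0, -0.5, -0.0297, -0.0371, 0, 0, 0, -1, -0.0357, -0.0471, 0, 0, 0, -1.5])

```text
time: 11.8
position: [0.4169, 0.1689, 0.0406]
orientation: [2.861, -1.297, -0.001]
ft_force: [-3.5, -3.5, 0.2]
width: 0.003
grip_force: 1.8
```

>>> drive_tool(motion=[0, 0.01, 0, 0, 0, -1, 0.01, 0.03, 0, 0, 0, -2, 0.01, 0.03, -0.04, 0, 0, -8, 0.01, 0.03, -0.09, 0, 0, -16, 0.01, 0.03, -0.12, 0, 0, -24])

```text
time: 12.3
position: [0.4015, 0.1407, 0.1638]
orientation: [-3.068, 0.665, -0.006]
ft_force: [0.9, 0.3, -0.3]
width: -0.0
grip_force: 0.0
```

```bash
python3 - <<'E'
from h import *
s=r.sense();print(s['position'],s['orientation'],s['joints'],s['ft_force'])
psi=.18; B=np.array([.5878,-.0067])
o=np.array([.4677,-.3472]); a=np.arctan2(.929,.370); print(a)
# grasp with tool x along the handle (y closes across); choose yaw a or a-pi
for yaw in (a,a-np.pi): rows([([*o,.12],yaw)])
E
```

```text
[0.40148724 0.140661   0.16376261] [-3.06831088  0.66523812 -0.00560172] [2.27271288e-01 1.76032635e-01 2.00193020e+00 3.38686707e-04
 9.59553466e-01 2.22488343e+00] [ 0.93285791  0.34439386 -0.29476468]
1.19177555676045
[0.2622, 0.4168, 0.0434, 0.02, -0.26, -92.75]
[0.2622, 0.4168, 0.0434, -0.26, -0.02, 87.25]
```

>>> drive_tool(motion=[0.025, 0.04, 0, 0, 0, -8.5, 0.05, 0.08, 0, 0, 0, -17, 0.075, 0.12, 0.0, 0, 0, -25.5, 0.1, 0.16, 0.0, 0, 0, -34, 0.125, 0.2, 0.0, 0, 0, -42.5], grip=0.06)

```text
time: 12.8
position: [0.4269, -0.0638, 0.161]
orientation: [3.127, 0.301, 0.003]
ft_force: [1.4, 0.0, -0.1]
width: 0.7
grip_force: 0.0
```

```bash
cat > e.py <<'E'
from h import *
import sys
x,y,z,yaw=map(float,sys.argv[1:5]); print(r.sense()['position'],r.sense()['joints'][5]); rows([([x,y,z],yaw)])
E
python3 e.py .4677 -.3472 .08 1.192
```

```text
[ 0.42689834 -0.06384743  0.16095139] 1.1219341456762628
[-0.0142, 0.2859, 0.0811, 0.07, -0.07, -57.29]
```

>>> drive_tool(motion=[-0.002, 0.04, 0, 0, 0, -8.5, -0.005, 0.08, 0, 0, 0, -17, -0.008, 0.125, 0, 0, 0, -25.5, -0.01, 0.17, 0, 0, 0, -34, -0.012, 0.215, 0, 0, 0, -42.5])

```text
time: 13.3
position: [0.4547, -0.2777, 0.1609]
orientation: [2.821, 1.379, 0.001]
ft_force: [1.5, 0.0, 0.9]
width: 0.703
grip_force: 0.0
```

```bash
python3 e.py .4677 -.3472 .08 1.192
```

```text
[ 0.45471023 -0.2776808   0.16090494] 0.02527312204803913
[-0.0469, 0.0528, 0.081, 0.08, -0.01, -16.18]
```

>>> drive_tool(motion=[-0.0235, 0.026, 0.02, 0, 0, -8, -0.047, 0.053, 0.04, 0, 0, -16.2, -0.047, 0.053, 0.06, 0, 0, -16.2, -0.047, 0.053, 0.081, 0, 0, -16.2, -0.047, 0.053, 0.081, 0, 0, -16.2])

```text
time: 13.8
position: [0.4659, -0.3446, 0.0773]
orientation: [-2.602, -1.753, 0.001]
ft_force: [-0.2, -0.3, -0.1]
width: 0.702
grip_force: 0.0
```

```bash
python3 e.py .4677 -.3472 .01 1.192; python3 - <<'E'
from h import *
s=r.sense(); P=np.array(s['position'])
for n in ('side','top'):
    c=cam(n); V,U=np.nonzero(c['depth']>0); p=pix2w(c,np.c_[U,V]); col=c['frame'][V,U].astype(int)
    m=(abs(p[:,:2]-P[:2])<.06).all(1)&(p[:,2]>.02)&(p[:,2]<.2)
    q=p[m]
    if len(q): print(n,np.sort(q[:,2])[:8].round(4))
E
```

```text
[ 0.46592857 -0.34458301  0.07731761] -0.3322100857329076
[-0.0019, 0.0029, 0.0673, -0.2, -0.08, -0.36]
side [0.111  0.1113 0.1121 0.1127 0.1143 0.1144 0.1154 0.1155]
```

>>> drive_tool(motion=[-0.002, 0.003, 0.03, 0, 0, 0, -0.002, 0.003, 0.06, 0, 0, 0, -0.002, 0.003, 0.08, 0, 0, 0, -0.002, 0.003, 0.09, 0, 0, 0, -0.002, 0.003, 0.095, 0, 0, 0], grip=0.04)

```text
time: 14.4
position: [0.4699, -0.3484, -0.0148]
orientation: [2.604, 1.755, 0.0]
ft_force: [-0.9, 0.6, 1.5]
width: 0.469
grip_force: 0.0
```

>>> drive_tool(motion=[0, 0, 0.001, 0, 0, 0, 0, 0, 0.002, 0, 0, 0, 0, 0, 0.003, 0, 0, 0, 0, 0, 0.004, 0, 0, 0, 0, 0, 0.004, 0, 0, 0])

```text
time: 14.9
position: [0.4696, -0.3482, -0.0191]
orientation: [2.605, 1.755, 0.0]
ft_force: [-0.4, -0.4, 0.1]
width: 0.464
grip_force: 0.0
```

>>> drive_tool(motion=[0, 0, 0.001, 0, 0, 0, 0, 0, 0.002, 0, 0, 0, 0, 0, 0.003, 0, 0, 0, 0, 0, 0.004, 0, 0, 0, 0, 0, 0.005, 0, 0, 0])

```text
time: 15.4
position: [0.4695, -0.3482, -0.0244]
orientation: [-2.606, -1.755, -0.0]
ft_force: [-0.6, -0.7, -0.4]
width: 0.469
grip_force: 0.0
```

>>> drive_tool(motion=[0, 0, 0, 0, 0, 0, 0, 0, 0, 0, 0, 0, 0, 0, 0, 0, 0, 0, 0, 0, 0, 0, 0, 0, 0, 0, 0, 0, 0, 0], grip=0.01)

```text
time: 15.9
position: [0.4697, -0.3483, -0.0241]
orientation: [2.605, 1.755, 0.0]
ft_force: [-0.6, 0.7, 3.1]
width: 0.184
grip_force: 59.0
```

>>> drive_tool(motion=[0, 0, -0.02, 0, 0, 0, 0, 0, -0.05, 0, 0, 0, 0, 0, -0.09, 0, 0, 0, 0, 0, -0.13, 0, 0, 0, 0, 0, -0.145, 0, 0, 0])

```text
time: 16.4
position: [0.4706, -0.3491, 0.1244]
orientation: [2.602, 1.753, 0.002]
ft_force: [0.5, -0.4, -1.1]
width: 0.186
grip_force: 58.8
```

```bash
python3 e.py .585 -.0194 .12 1.745
```

```text
[ 0.47062252 -0.34910377  0.12440125] -0.3324781850060051
[0.3485, -0.0179, 0.0038, 0.23, 0.16, -32.05]
```

>>> drive_tool(motion=[0.03, -0.002, 0, 0, 0, -4, 0.075, -0.004, 0, 0, 0, -10, 0.12, -0.006, 0, 0, 0, -16, 0.165, -0.009, 0, 0, 0, -22, 0.21, -0.011, 0, 0, 0, -28])

```text
time: 16.9
position: [0.5383, -0.1477, 0.1205]
orientation: [-2.099, -2.337, 0.0]
ft_force: [-0.0, -1.1, -0.7]
width: 0.186
grip_force: 58.8
```

```bash
python3 e.py .585 -.0194 .12 1.745
```

```text
[ 0.53834119 -0.14767625  0.12051319] -0.45863704976268177
[0.1225, 0.0602, 0.0005, -0.02, -0.01, -3.82]
```

>>> drive_tool(motion=[0.04, 0.02, 0, 0, 0, -1.5, 0.08, 0.04, 0, 0, 0, -3, 0.11, 0.055, 0, 0, 0, -3.8, 0.1225, 0.06, 0, 0, 0, -3.8, 0.1225, 0.06, 0, 0, 0, -3.8])

```text
time: 17.4
position: [0.5852, -0.0202, 0.1203]
orientation: [-2.023, -2.403, 0.001]
ft_force: [-0.5, 0.7, -1.0]
width: 0.185
grip_force: 58.8
```

```bash
python3 e.py .585 -.0194 -.0145 1.745; python3 - <<'E'
from h import *
c=cam('top'); im=cv2.cvtColor(c['frame'],cv2.COLOR_RGB2BGR)[100:240,120:320]
a=cv2.resize(im,(760,532),interpolation=cv2.INTER_CUBIC)
c=cam('side'); im=cv2.cvtColor(c['frame'],cv2.COLOR_RGB2BGR)[100:270,150:350]
b=cv2.resize(im,(626,532),interpolation=cv2.INTER_CUBIC)
cv2.imwrite('pics/p6.png',cv2.resize(np.hstack([a,b]),None,fx=.57,fy=.57))
E
```

```text
[ 0.58524405 -0.02016619  0.12033008] -0.285583492140169
[0.0008, -0.0, 0.1348, -0.03, -0.01, -0.15]
```

View pics/p6.png

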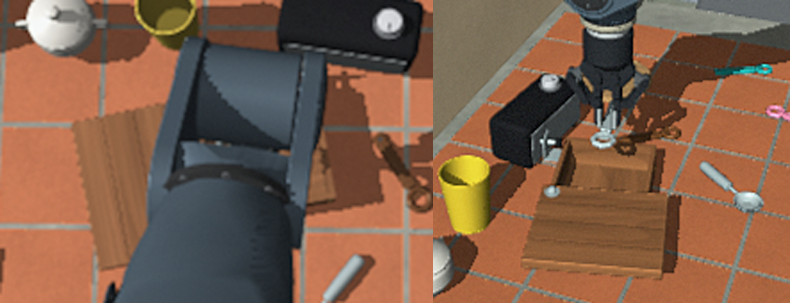

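>>> drive_tool(motion=[0, 0, 0.03, 0, 0, 0, 0, 0, 0.065, 0, 0, 0, 0, 0, 0.095, 0, 0, 0, 0, 0, 0.115, 0, 0, 0, 0, 0, 0.122, 0, 0, 0])

```text
time: 18.0
position: [0.5837, -0.0229, -0.0033]
orientation: [-2.026, -2.398, 0.003]
ft_force: [0.4, 0.2, -0.5]
width: 0.188
grip_force: 58.8
```

>>> drive_tool(motion=[0, 0, 0.003, 0, 0, 0, 0, 0, 0.006, 0, 0, 0, 0, 0, 0.009, 0, 0, 0, 0, 0, 0.011, 0, 0, 0, 0, 0, 0.012, 0, 0, 0])

```text
time: 18.5
position: [0.5855, -0.0214, -0.013]
orientation: [2.025, 2.401, 0.0]
ft_force: [0.3, 0.4, -0.7]
width: 0.19
grip_force: 58.8
```

Down 2 mm more, then open slightly.

>>> drive_tool(motion=[0, 0, 0.0005, 0, 0, 0, 0, 0, 0.001, 0, 0, 0, 0, 0, 0.0015, 0, 0, 0, 0, 0, 0.002, 0, 0, 0, 0, 0, 0.002, 0, 0, 0])

```text
time: 19.0
position: [0.5853, -0.0214, -0.0153]
orientation: [-2.025, -2.402, -0.0]
ft_force: [-0.7, -0.7, -0.8]
width: 0.182
grip_force: 58.8
```

>>> drive_tool(motion=[0, 0, 0, 0, 0, 0, 0, 0, 0, 0, 0, 0, 0, 0, 0, 0, 0, 0, 0, 0, 0, 0, 0, 0, 0, 0, 0, 0, 0, 0], grip=0.04)

```text
time: 19.5
position: [0.5853, -0.0214, -0.0152]
orientation: [2.025, 2.402, 0.0]
ft_force: [0.1, -0.6, 0.3]
width: 0.468
grip_force: 0.0
```

>>> drive_tool(motion=[0, 0, -0.01, 0, 0, 0, 0, 0, -0.04, 0, 0, 0, 0, 0, -0.08, 0, 0, 0, 0, 0, -0.12, 0, 0, 0, 0, 0, -0.15, 0, 0, 0])

```text
time: 20.0
position: [0.5858, -0.0215, 0.1381]
orientation: [2.024, 2.4, 0.002]
ft_force: [0.5, -0.4, -0.8]
width: 0.469
grip_force: 0.0
```

```bash
python3 e.py .42 .14 .12 0.38; python3 - <<'E'
from h import *
c=cam('top')
for n in ('side','top'):
    c=cam(n)
    for g in regions_of('opener',n):
        p,col=maskpts(c,g['mask'])
        if len(p) and p[:,1].mean()>-.15: print(n,g['confidence'],p.mean(0).round(3),p.min(0).round(3),p.max(0).round(3),np.median(col,0))
    im=cv2.cvtColor(c['frame'],cv2.COLOR_RGB2BGR)[110:260,130:330]
    cv2.imwrite(f'pics/{n}7.png',cv2.resize(im,(400,300),interpolation=cv2.INTER_CUBIC))
cv2.imwrite('pics/p7.png',np.hstack([cv2.imread('pics/side7.png'),cv2.imread('pics/top7.png')]))
E
```

```text
[ 0.58579644 -0.02147259  0.13808374] -0.2857945454539825
[0.1872, -0.1362, 0.0176, 0.15, -0.06, 77.95]
side 0.61 [0.757 0.284 0.061] [ 0.724  0.207 -0.003] [0.808 0.331 0.097] [219.5 222.  212. ]
top 0.29 [0.784 0.118 0.055] [ 0.734  0.074 -0.002] [0.814 0.151 0.107] [72. 63. 27.]
```

View pics/p7.png

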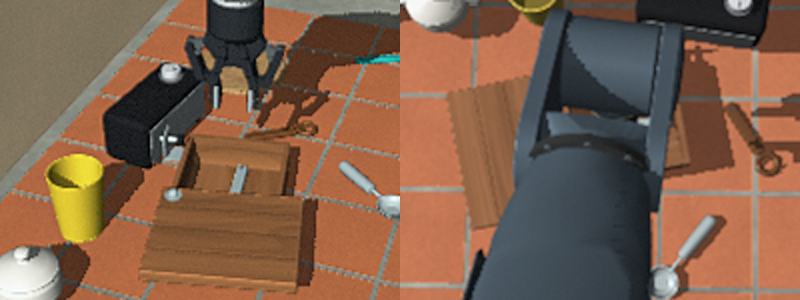

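>>> drive_tool(motion=[0.02, -0.025, 0, 0, 0, 8.5, 0.05, -0.055, 0, 0, 0, 17, 0.08, -0.085, 0, 0, 0, 25.5, 0.11, -0.115, 0, 0, 0, 34, 0.14, -0.14, 0, 0, 0, 42.5], grip=0)

```text
time: 20.75
position: [0.421, 0.0935, 0.1335]
orientation: [-2.762, -1.495, 0.004]
ft_force: [0.8, 0.7, -0.4]
width: -0.002
grip_force: 0.0
```

```bash
cat > f.py <<'E'
from h import *
b=np.array([.639,.086])
P=[]
for n in ('side','top'):
    c=cam(n); V,U=np.nonzero(c['depth']>0); p=pix2w(c,np.c_[U,V]); col=c['frame'][V,U].astype(int)
    m=(p[:,2]>.074)&(p[:,2]<.086)&(p[:,0]>.35)&(p[:,0]<.68)&(p[:,1]>-.13)&(p[:,1]<.30)&(col[:,0]>col[:,2]+25)
    P.append(p[m])
    for g in regions_of('opener',n):
        q,cc=maskpts(c,g['mask'])
        k=(abs(q[:,0]-.585)<.06)&(abs(q[:,1]+.02)<.09)
        if k.sum()>20: print('opener',n,q[k].mean(0).round(3),q[k].min(0).round(3),q[k].max(0).round(3))
best=None
q=np.vstack(P)[:,:2]
for n,pp in zip(('side','top'),P):
    q=pp[:,:2]
    res=[]
    for phi in np.arange(-1.6,.3,.01):
        R2=np.array([[np.cos(phi),-np.sin(phi)],[np.sin(phi),np.cos(phi)]]); l=(q-b)@R2
        inn=((l[:,0]>-.154)&(l[:,0]<.020)&(l[:,1]>-.184)&(l[:,1]<.02)).mean(); res.append((inn,phi))
    mx=max(res)[0]; print(n,len(q),round(mx,3),'lid yaw',np.mean([x[1] for x in res if x[0]>mx-.002]).round(3))
print(r.sense()['position'])
E
python3 f.py
```

```text
opener side [ 0.591 -0.051  0.019] [ 0.58  -0.084  0.016] [ 0.602 -0.018  0.023]
opener top [ 0.584 -0.022  0.016] [ 0.561 -0.089  0.006] [0.603 0.038 0.023]
side 3336 0.997 lid yaw -1.365
top 3349 1.0 lid yaw -1.34
[0.42309239 0.093189   0.13415969]
```

```bash
python3 e.py .435 .244 .134 .22;python3 e.py .435 .244 .040 .22
```

```text
[0.42309239 0.093189   0.13415969] 0.6787044845539714
[0.1334, -0.0713, 0.0001, -0.03, 0.06, 44.78]
[0.42309239 0.093189   0.13415969] 0.6787044845539714
[0.1335, -0.0712, 0.0941, -0.03, 0.06, 44.78]
```

>>> drive_tool(motion=[0.025, -0.014, 0, 0, 0, 8.5, 0.055, -0.03, 0, 0, 0, 17, 0.085, -0.046, 0, 0, 0, 25.5, 0.115, -0.062, 0, 0, 0, 34, 0.1335, -0.0713, 0, 0, 0, 42.5])

```text
time: 21.45
position: [0.4367, 0.2452, 0.134]
orientation: [3.116, 0.396, -0.001]
ft_force: [0.1, -0.2, 0.7]
width: -0.003
grip_force: 0.0
```

>>> drive_tool(motion=[0, 0, 0, 0, 0, 2.3, 0, 0, 0.03, 0, 0, 2.3, 0, 0, 0.06, 0, 0, 2.3, 0, 0, 0.08, 0, 0, 2.3, 0, 0, 0.094, 0, 0, 2.3])

```text
time: 21.95
position: [0.4361, 0.2429, 0.0384]
orientation: [3.122, 0.341, -0.004]
ft_force: [-0.3, -0.6, 0.6]
width: -0.0
grip_force: 0.0
```

>>> drive_tool(motion=[0, 0.005, 0, 0, 0, 0, 0, 0.012, 0, 0, 0, 0, 0, 0.018, 0, 0, 0, 0, 0, 0.021, 0, 0, 0, 0, 0, 0.023, 0, 0, 0, 0])

```text
time: 22.45
position: [0.4414, 0.2209, 0.0413]
orientation: [-3.123, -0.339, -0.002]
ft_force: [0.7, 0.4, 0.2]
width: -0.0
grip_force: 0.0
```

```bash
python3 - <<'E'
from h import *
b=np.array([.639,.086]); s=r.sense(); P=np.array(s['position']); phi=-1.35
R2=np.array([[np.cos(phi),-np.sin(phi)],[np.sin(phi),np.cos(phi)]])
print(P,(P[:2]-b)@R2,s['ft_force'],s['joints'],R.from_rotvec(s['orientation']).as_matrix()[:2,0])
arc(b,np.array([.01,.02,.03,.05,.07])); print(); arc(b,np.array([.03,.08,.14,.2,.26]))
E
```

```text
[0.4413888  0.2209393  0.04125472] [-0.1749416  -0.16326125] [0.73862705 0.41344038 0.24150905] [3.69741536e-01 4.94824366e-01 1.92220005e+00 9.11974107e-06
 7.23571012e-01 1.72407670e+00] [0.97666463 0.21476787]
[-0.0017, 0.0016, -0.0, 0.0, -0.0, -0.57]
[-0.0035, 0.0033, -0.0, 0.0, -0.0, -1.15]
[-0.0052, 0.005, -0.0, 0.0, -0.0, -1.72]
[-0.0085, 0.0084, -0.0, 0.0, -0.0, -2.86]
[-0.0118, 0.0119, -0.0, 0.0, -0.0, -4.01]

[-0.0052, 0.005, -0.0, 0.0, -0.0, -1.72]
[-0.0134, 0.0137, -0.0, 0.0, -0.0, -4.58]
[-0.0227, 0.0246, -0.0, 0.01, -0.0, -8.02]
[-0.0313, 0.0361, -0.0, 0.01, -0.0, -11.46]
[-0.0393, 0.048, -0.0, 0.01, -0.0, -14.9]
```

>>> drive_tool(motion=[0, 0.0015, 0, 0, 0, 0, 0, 0.003, 0, 0, 0, 0, 0, 0.0045, 0, 0, 0, 0, 0, 0.0055, 0, 0, 0, 0, 0, 0.0065, 0, 0, 0, 0])

```text
time: 22.95
position: [0.4423, 0.215, 0.0407]
orientation: [-3.123, -0.34, -0.0]
ft_force: [0.4, -0.4, 0.8]
width: -0.001
grip_force: 0.0
```

>>> drive_tool(motion=[-0.0005, 0.001, 0, 0, 0, -0.2, -0.001, 0.0017, 0, 0, 0, -0.4, -0.002, 0.0025, 0, 0, 0, -0.7, -0.003, 0.0034, 0, 0, 0, -1, -0.004, 0.0043, 0, 0, 0, -1.3])

```text
time: 23.45
position: [0.4394, 0.21, 0.0408]
orientation: [-3.119, -0.376, -0.001]
ft_force: [0.6, 4.2, -1.1]
width: -0.002
grip_force: 1.9
```

Contact. Continue along the arc.

>>> drive_tool(motion=[-0.0035, 0.0033, 0, 0, 0, -1.15, -0.0085, 0.0082, 0, 0, 0, -2.86, -0.015, 0.0152, 0, 0, 0, -5.15, -0.0227, 0.024, 0, 0, 0, -8, -0.0313, 0.0355, 0, 0, 0, -11.45])

```text
time: 23.95
position: [0.4174, 0.1679, 0.0409]
orientation: [-3.065, -0.69, -0.002]
ft_force: [1.3, 3.2, -0.2]
width: -0.001
grip_force: 1.6
```

```bash
cat > g.py <<'E'
from h import *
import sys
b=np.array([.639,.086]); s=r.sense(); P=np.array(s['position']); M=R.from_rotvec(s['orientation']).as_matrix()
yaw=np.arctan2(M[1,0],M[0,0]); d=P[:2]-b
print(P.round(4),'yaw',yaw.round(3),'rad',np.hypot(*d).round(4),'ang',np.arctan2(d[1],d[0]).round(3),s['ft_force'].round(2),'tool',(M.T@s['ft_force']).round(2),s['joints'].round(2))
arc(b,np.array([float(x) for x in sys.argv[1:]]))
E
python3 g.py .05 .11 .17 .23 .28
```

```text
[0.4174 0.1679 0.0409] yaw 0.443 rad 0.2363 ang 2.788 [ 1.33  3.23 -0.16] tool [ 2.59 -2.35  0.16] [0.28 0.44 2.03 0.   0.67 1.41]
[-0.0082, 0.0085, -0.0, 0.0, -0.0, -2.86]
[-0.0176, 0.0192, -0.0, 0.01, -0.0, -6.3]
[-0.0262, 0.0304, -0.0, 0.01, -0.0, -9.74]
[-0.0342, 0.0421, -0.0, 0.01, -0.0, -13.18]
[-0.0403, 0.0522, -0.0001, 0.02, -0.0, -16.04]
```

>>> drive_tool(motion=[-0.0082, 0.0085, 0, 0, 0, -2.86, -0.0176, 0.0192, 0, 0, 0, -6.3, -0.0262, 0.0304, 0, 0, 0, -9.7, -0.0342, 0.0421, 0, 0, 0, -13.2, -0.0403, 0.0522, 0, 0, 0, -16])

```text
time: 24.45
position: [0.4026, 0.1031, 0.0408]
orientation: [-2.939, -1.109, 0.0]
ft_force: [0.3, 4.4, 0.8]
width: 0.002
grip_force: 1.6
```

>>> drive_tool(motion=[-0.0082, 0.0085, 0, 0, 0, -2.86, -0.0176, 0.0192, 0, 0, 0, -6.3, -0.0262, 0.0304, 0, 0, 0, -9.7, -0.0342, 0.0421, 0, 0, 0, -13.2, -0.0403, 0.0522, 0, 0, 0, -16])

```text
time: 24.95
position: [0.4063, 0.0372, 0.0406]
orientation: [-2.756, -1.507, 0.001]
ft_force: [-1.5, 4.8, 0.6]
width: -0.004
grip_force: 1.6
```

```bash
python3 g.py .05 .11 .17 .23 .28; python3 f.py
```

```text
[0.4063 0.0372 0.0406] yaw 1.001 rad 0.2377 ang -2.935 [-1.46  4.75  0.64] tool [ 3.22 -3.79 -0.63] [-0.02  0.38  2.13  0.    0.63  0.55]
[-0.0083, 0.0085, -0.0, -0.0, -0.0, -2.86]
[-0.0176, 0.0193, -0.0, -0.0, -0.01, -6.3]
[-0.0263, 0.0306, -0.0, -0.0, -0.01, -9.74]
[-0.0343, 0.0424, -0.0, -0.01, -0.02, -13.18]
[-0.0404, 0.0526, -0.0, -0.01, -0.02, -16.04]
opener top [ 0.591 -0.062  0.017] [ 0.572 -0.089  0.003] [ 0.603 -0.032  0.08 ]
side 2875 0.998 lid yaw -0.61
top 3769 1.0 lid yaw -0.585
[0.40693547 0.03774438 0.0407144 ]
```

>>> drive_tool(motion=[-0.0082, 0.0085, 0, 0, 0, -2.86, -0.0176, 0.0192, 0, 0, 0, -6.3, -0.0262, 0.0304, 0, 0, 0, -9.7, -0.0342, 0.0421, 0, 0, 0, -13.2, -0.0403, 0.0522, 0, 0, 0, -16])

```text
time: 25.65
position: [0.4284, -0.0241, 0.0405]
orientation: [-2.52, -1.874, 0.002]
ft_force: [-2.5, 4.3, 1.0]
width: 0.003
grip_force: 1.7
```

>>> drive_tool(motion=[-0.0082, 0.0085, 0, 0, 0, -2.86, -0.0176, 0.0192, 0, 0, 0, -6.3, -0.0262, 0.0304, 0, 0, 0, -9.7, -0.0342, 0.0421, 0, 0, 0, -13.2, -0.0403, 0.0522, 0, 0, 0, -16])

```text
time: 26.15
position: [0.4667, -0.0777, 0.0404]
orientation: [-2.234, -2.206, 0.002]
ft_force: [-3.9, 2.1, 2.0]
width: 0.001
grip_force: 1.7
```

```bash
python3 g.py .025 .05 .07 .09 .1; python3 f.py
```

```text
[ 0.4667 -0.0777  0.0404] yaw 1.558 rad 0.2376 ang -2.382 [-3.87  2.09  2.03] tool [ 2.04 -3.9  -2.02] [-0.26  0.47  1.97 -0.    0.7  -0.25]
[-0.0042, 0.0042, -0.0, 0.0, -0.0, -1.43]
[-0.0083, 0.0085, -0.0, 0.0, -0.01, -2.86]
[-0.0115, 0.012, -0.0, 0.0, -0.01, -4.01]
[-0.0146, 0.0156, -0.0, 0.0, -0.01, -5.16]
[-0.0162, 0.0174, -0.0001, 0.0, -0.01, -5.73]
opener side [ 0.585 -0.006  0.081] [ 0.525 -0.092  0.076] [0.645 0.07  0.086]
side 2583 0.993 lid yaw -0.06
top 3281 1.0 lid yaw -0.03
[ 0.46732761 -0.07757918  0.04060745]
```

>>> drive_tool(motion=[-0.0042, 0.0042, 0, 0, 0, -1.4, -0.0083, 0.0085, 0, 0, 0, -2.9, -0.0115, 0.012, 0, 0, 0, -4, -0.0146, 0.0156, 0, 0, 0, -5.2, -0.0185, 0.02, 0, 0, 0, -6.6])

```text
time: 26.85
position: [0.487, -0.0966, 0.0406]
orientation: [-2.105, -2.331, 0.001]
ft_force: [-3.3, 1.8, -1.0]
width: -0.002
grip_force: 1.6
```

>>> drive_tool(motion=[-0.0007, 0.0007, 0, 0, 0, -0.24, -0.0014, 0.0014, 0, 0, 0, -0.5, -0.0021, 0.0021, 0, 0, 0, -0.72, -0.0028, 0.0028, 0, 0, 0, -0.95, -0.0028, 0.0028, 0, 0, 0, -0.95])

```text
time: 27.35
position: [0.4902, -0.0994, 0.0407]
orientation: [-2.087, -2.348, 0.0]
ft_force: [-3.5, 1.5, -1.2]
width: 0.002
grip_force: 1.4
```

```bash
python3 g.py .01; python3 f.py; python3 -c "
from h import *
print(np.mean([r.sense()['ft_force'] for _ in range(3)],0)); m=[]
for _ in range(4): cam('side'); m.append(r.sense()['ft_force'])
print(np.round(m,2))"
```

```text
[ 0.4902 -0.0994  0.0407] yaw 1.688 rad 0.2377 ang -2.247 [-3.45  1.49 -1.22] tool [ 1.88 -3.26  1.22] [-0.29  0.51  1.9  -0.    0.73 -0.41]
[-0.0017, 0.0017, -0.0, 0.0, -0.0, -0.57]
side 2514 0.993 lid yaw 0.08
top 3233 1.0 lid yaw 0.09
[ 0.49025284 -0.0993822   0.04069145]
[-3.01926817  0.64814798 -0.98979144]
[[-3.25  1.24 -0.46]
 [-3.38  0.22 -0.85]
 [-2.91  0.52 -0.5 ]
 [-3.08  0.76 -1.7 ]]
```

>>> drive_tool(motion=[-0.0014, 0.0014, 0, 0, 0, -0.48, -0.0028, 0.0028, 0, 0, 0, -0.95, -0.0035, 0.0035, 0, 0, 0, -1.2, -0.0042, 0.0042, 0, 0, 0, -1.43, -0.0049, 0.0049, 0, 0, 0, -1.67])

```text
time: 28.25
position: [0.4957, -0.1037, 0.0407]
orientation: [-2.052, -2.378, 0.0]
ft_force: [-4.1, 1.3, -0.8]
width: -0.0
grip_force: 1.7
```

>>> drive_tool(motion=[-0.0007, 0.0007, 0, 0, 0, -0.24, -0.0014, 0.0014, 0, 0, 0, -0.48, -0.0021, 0.0021, 0, 0, 0, -0.72, -0.0021, 0.0021, 0, 0, 0, -0.72])

```text
time: 28.65
position: [0.4982, -0.1055, 0.0407]
orientation: [2.037, 2.391, 0.0]
ft_force: [-2.7, 1.3, -1.0]
width: -0.0
grip_force: 1.4
```

>>> drive_tool(motion=[-0.0007, 0.0007, 0, 0, 0, -0.24, -0.0014, 0.0014, 0, 0, 0, -0.48, -0.0021, 0.0021, 0, 0, 0, -0.72, -0.0021, 0.0021, 0, 0, 0, -0.72])

```text
time: 29.05
position: [0.5006, -0.1072, 0.0407]
orientation: [2.022, 2.404, 0.0]
ft_force: [-3.1, 1.4, -1.1]
width: 0.0
grip_force: 1.5
```

>>> drive_tool(motion=[-0.0007, 0.0007, 0, 0, 0, -0.24, -0.0014, 0.0014, 0, 0, 0, -0.48, -0.0021, 0.0021, 0, 0, 0, -0.72, -0.0021, 0.0021, 0, 0, 0, -0.72])

```text
time: 29.45
position: [0.5029, -0.1089, 0.0407]
orientation: [-2.007, -2.416, 0.0]
ft_force: [-3.9, 1.2, -0.4]
width: 0.002
grip_force: 1.9
```

>>> drive_tool(motion=[-0.0005, 0.0005, 0, 0, 0, -0.17, -0.001, 0.001, 0, 0, 0, -0.34, -0.0015, 0.0015, 0, 0, 0, -0.5, -0.0015, 0.0015, 0, 0, 0, -0.5])

```text
time: 29.85
position: [0.504, -0.1098, 0.0406]
orientation: [-1.996, -2.424, 0.001]
ft_force: [-6.6, 2.7, 0.9]
width: -0.001
grip_force: 3.1
```

>>> drive_tool(motion=[-0.0003, 0.0003, 0, 0, 0, -0.1, -0.0005, 0.0005, 0, 0, 0, -0.17, -0.0005, 0.0005, 0, 0, 0, -0.17])

```text
time: 30.15
position: [0.5044, -0.1101, 0.0406]
orientation: [-1.992, -2.427, 0.001]
ft_force: [-8.0, 3.3, 2.5]
width: 0.0
grip_force: 3.6
```

```bash
python3 -c "
from h import *
m=[]
for _ in range(5): cam('side'); s=r.sense(); m.append([*s['ft_force'],s['grip_force']])
print(np.round(m,2),np.mean(m,0))"; python3 f.py
```

```text
[[-8.21  3.67  2.6   3.55]
 [-7.83  3.19  1.88  3.55]
 [-8.73  3.01  1.7   3.55]
 [-7.66  3.89  2.84  3.55]
 [-7.35  4.65  1.86  3.55]] [-7.955368    3.68108447  2.17743458  3.54882404]
side 2483 0.996 lid yaw 0.155
top 3207 1.0 lid yaw 0.165
[ 0.50438898 -0.11009197  0.04056733]
```

>>> drive_tool(motion=[0, -0.001, 0, 0, 0, 0, 0, -0.003, 0, 0, 0, 0, 0, -0.01, 0, 0, 0, 0, 0, -0.03, 0, 0, 0, 0, 0, -0.04, 0, 0, 0, 0])

```text
time: 31.1
position: [0.4649, -0.1185, 0.0408]
orientation: [1.994, 2.428, 0.0]
ft_force: [0.6, -0.0, 0.2]
width: -0.002
grip_force: 0.0
```

>>> drive_tool(motion=[0, 0, -0.03, 0, 0, 0, 0, 0, -0.07, 0, 0, 0, 0, 0, -0.1, 0, 0, 0, 0, 0, -0.1, 0, 0, 0, 0, 0, -0.1, 0, 0, 0])

```text
time: 31.6
position: [0.4662, -0.1185, 0.141]
orientation: [1.993, 2.427, 0.001]
ft_force: [-0.1, 0.2, -1.0]
width: 0.002
grip_force: 0.0
```

```bash
python3 f.py; python3 - <<'E'
from h import *
c=cam('top'); cv2.imwrite('pics/z1.png',cv2.cvtColor(c['frame'],cv2.COLOR_RGB2BGR))
for t in ['speaker','trivet','sugarbowl','cup','spoon','coasters']:
    g=regions_of(t,'top')
    if g: print(t,maskpts(c,g[0]['mask'])[0].mean(0).round(3))
E
```

```text
side 2488 0.995 lid yaw 0.145
top 3639 1.0 lid yaw 0.16
[ 0.46545465 -0.11808957  0.13965128]
speaker [ 0.752 -0.13   0.085]
trivet [ 0.703 -0.384  0.009]
sugarbowl [0.761 0.259 0.064]
cup [0.781 0.116 0.053]
```

View pics/z1.png

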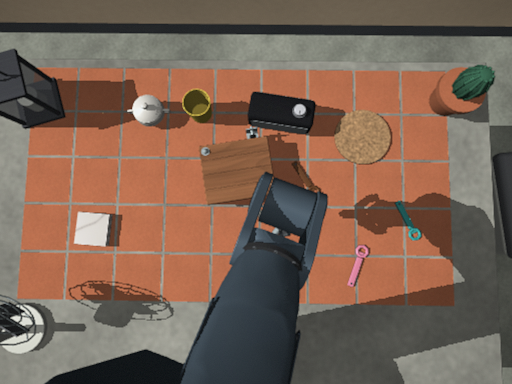

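The picture shows the lid closed against the bracket (lid at about pixel 238,170, bracket at about 252,131). The gripper is clear and every bystander in view is where it started. I'm handing the job in.

```bash
python3 -c "
from h import *
print(r.finish_job())"
```

```text
the job is handed in; nothing more can be done
None
```

I've handed the job in: the opener lies flat in the box and the lid rests on the buffer, pressed on it with about 8 N (estimated from the wrist force). The gripper is clear and no bystander was touched, though the judge's result wasn't shown.

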